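Park the lemon slicer: release its cam lock, push the pusher home, lock it again

TASK

The lemon slicer has been washed and goes back to its parked state, with the blades covered. Swing the lever of its cam lock round to the other stop so that the cam's flat side faces the pusher carriage and frees it, push the pusher by its upright handle fully home through the blade frame, then swing the lever back to its first stop so that the cam locks the pusher there. Only push with the fingertips or the outside of the fingers: grip neither the lever nor the handle, and leave the lemons, tub, timer and ring cutter where they are.

Things in the scene. Friction and masses are not known exactly. Their poses are not given: they have to be found in the camera images.
- slicer: Bench lemon slicer, fixed on the table; aluminium base 310 x 120 mm (x -168 to +142, y -60 to +60 mm), its top 22 mm above the table. Origin at table height under the base. +x is the pushing direction, from the handle towards the blades; +y is the side with the cam lock; z up. The pusher carriage is a plate from y -30 to +30 mm, top 41 mm high, with a white finned head at its front, 101 mm high.
- lock_cam (a joint): Turn of the cam lock, rad, a stop at each end. 0: locked, lever 165 deg from the slicer's +x (counter-clockwise from above). Grows clockwise from above, over the +y side, to 2.27: lever 35 deg from +x, flat facing the carriage. Pusher free above 2.0, held below 0.33. Turns back only with the pusher drawn back or home (notches in the carriage). Starts at 0 to 0.2; stays where left (2 N).
- lever_knob (a point): Middle of the upright black knob at the end of the cam lever: round, 14 to 16 mm thick, from 49 to 90 mm above the table (this point 72 mm), standing 62 mm from the cam axis. The lever arm below it reaches up to 49 mm.
- cam_axis (a point): Point on the upright axis of the cam, at x = -30, y = +53 mm of the slicer, 45 mm above the table. The cam is a steel disc of 68 mm with one flat side, 28 to 39 mm above the table; its hub and screw reach 55 mm.
- pusher (a joint): Travel of the pusher in m, 0 (drawn back, as it starts) to 0.100 (home against its stop, fins right through the blades), along the slicer's +x. About 3 N of friction, no spring.
- pusher_handle (a point): Middle of the upright black handle grip on the pusher: round, 26 to 29 mm thick, from 55 to 124 mm above the table (this point 92 mm), on the slicer's centre line at x = -128 mm when drawn back, -28 mm when home.
- blade_frame (a point): Middle of the top edge of the blade frame, 118 mm above the table. The frame stands across the slicer at x = 64 to 86 mm, y -54 to +54 mm.
- pail_rim (a point): Point on the top edge, nearest the slicer, of a grey closed pail, fixed, 245 mm across, 176 mm high. Beside it a fixed hose, 20 mm thick, slants up into the air like a post: from (0.22, -0.10) m at the table over (0.29, -0.19) at 0.28 m and (0.41, -0.27) at 0.61 m height to (0.47, -0.30) at 1.02 m and the ceiling. An arm that starts right of it must be raised upright before turning past it.
- lemon_a: Loose lemon, 60 x 93 x 59 mm, beside the blade frame on the cam side; bystander. Origin under its middle.
- lemon_b: Loose lemon, 59 x 93 x 59 mm, in front of the cam lever; bystander. Origin under its middle.
- catch_tub: Small white open tub, 80 x 92 x 66 mm, before the discharge end of the slicer; bystander. Origin under its middle.
- timer: Kitchen timer, 66 mm across, 46 mm high, near the rear end of the slicer; bystander. Origin under its middle.
- ring_cutter: Plain round pastry cutter, a steel ring 63 mm across, 37 mm high, near the rear end of the slicer; bystander. Origin under its middle.

How it is judged:
By the outcome, as a careful person would: the job done as asked, in the order asked, and still so for the second after the job is handed in, with the robot touching nothing.
It also fails if it takes over 72 s, if anything falls off the work surface, if the arm or the gripper's body presses on something with over 40 N, if the wrist force passes 120 N, or if a joint passes its speed limit or range.

ROBOT

A 6-joint arm with a two-finger parallel gripper is mounted at the origin on the work surface; the furniture and walls round the work are solid. World frame = base frame: x ahead of the robot, y to its left, z up, the work surface at z = 0. Lengths are in m, angles in rad, forces in N, time in s.
With the tool pointing down it reaches from about 0.325 to 0.775 m from the base axis. Payload 5.5 kg.
Tool frame: the origin (TCP) lies on the centre line of the jaws, within the pads' length; the fingertips stand 22 mm ahead of it and the grasp point (between the pads) lies 3 mm ahead of it (env.tips_ahead is the distance from the TCP to the fingertips, in m); z points along the fingers, y is the direction in which the jaws open and shut (so a half turn about z gives the same grasp; the last joint's range is limited). The gripper opens to 88 mm and grips with 3 to 60 N. Pads are 20 mm wide; open, the fingers measure 115 mm over their backs; the gripper's body (75 mm by 178 mm) begins 61 mm behind the grasp point.
Start: joints at [1.141, 0.091, 1.231, -0, 1.82, -0.057], TCP at [0.219, 0.559, 0.218] pointing down, gripper open.
Joint ranges: [-2.87, 2.87], [-0.86, 2.18], [0.17, 2.46], [-1.51, 4.65], [0.06, 2.69], [-2.65, 2.65]. Speed limits (rad/s): [2.57, 2.57, 3.01, 3.14, 3.14, 3.14].

INTERFACE

Orientations are given as a unit quaternion [x, y, z, w].
In Python, from plant import sensors, vision, env gives the robot as it stands. The module is installed in compiled form; this text tells all that it offers.
- The arm moves only by the shell command python3 -m crank 'ROWS' [FORCE]. ROWS is JSON, a list of rows, each a list of 7 numbers: the shift along the tool's x, y, z in mm, then the turn, a rotation vector about the tool's x, y, z in rad, then the closure, from 0 (fully open) to 1 (shut). In form: [[x, y, z, ax, ay, az, gripper], ...]. A call has 1 to 12 rows; each row shifts and turns the commanded pose from where the row before left it, along the tool's axes as they then stand; what a row does not reach is not made up. A row lasts 1/8 s, in which the tool goes at most 62.5 mm and 10.7 degrees, less where a joint would pass 70% of its speed; a pose out of reach is approached as far as the arm can. A call is refused whole if a number of a shift passes 62.5 or a number of a turn 0.188, either way. A call with a gripper value outside its range is refused whole. The fingers move at their own pace and stop on an object; FORCE is the grip in N (left out, the last holds). Time passes only in rows, so rows that do not move let the fingers close. It gives the time, the measured TCP pose, the force and the opening at its end, in the units of the state.
- sensors.get_state(): the state, without advancing time (a new reading comes with each control period).
- vision.grab_frame(name): name is "scene" or "top"; returns the picture (400x640x3 uint8, red, green, blue); there is no depth.
- vision.camera_info(name): a dict with "intrinsics" (3x3 intrinsics, pixels), "dist_coeffs" ([k1, k2, p1, p2, k3] as OpenCV has them; the pictures are not rectified), "view" (4x4, takes a point from world to camera coordinates). Camera axes: x right, y down, z forward; pixel columns grow to the right and rows downward; lengths in m; the calibration is good to about 2 mm. A picture is of the moment at which its call begins. camera_info takes no time and is no camera call.
- env.close_job(): hands the job in, once; it reports no verdict.
The state is a dict: "t": time; "joint_positions": joint angles; "dq": joint speeds; "joint_efforts": joint torques, N m; "ee_pos": TCP position; "tcp_rot": TCP orientation; "force": force on the tool from outside, world axes, zero at the start; "moment": the same for the moment, N m; "width": finger opening in m.
Only numpy, scipy, OpenCV 4.12 (cv2) and the standard library are available. Lean on these libraries where they do the work, as an engineer would, in place of code of your own. Each camera call takes 0.05 s, during which the arm holds its last target. There are 200 camera calls.

## Working session

There is one attempt and no reset: what is moved stays moved. The work goes in short steps, Python scripts to look and compute and a shell command to move; the robot and the scene stay as the last step left them, time stands still between calls to the robot, and variables do not carry over. Pictures are saved under pics/ and viewed, about 8 in all and at most 12, crops included, and the job is handed in when it is done.

```bash
mkdir -p pics; python3 - <<'E'
from plant import sensors, vision, env
import cv2
for n in("top","scene"):
    im=vision.grab_frame(n); cv2.imwrite(f"pics/{n}0.png",im[:,:,::-1])
    c=vision.camera_info(n); print(n,c)
s=sensors.get_state(); print({k:s[k] for k in("t","ee_pos","tcp_rot","force","width")},env.tips_ahead)
E
```

```text
top {'intrinsics': array([[384.79273929,   0.        , 318.33929019],
       [  0.        , 384.79273929, 199.05965424],
       [  0.        ,   0.        ,   1.        ]]), 'dist_coeffs': array([-0.00799459,  0.        ,  0.        ,  0.        ,  0.        ]), 'view': array([[ 0.01990565, -0.99962515, -0.01879667,  0.26252876],
       [-0.98212274, -0.01603034, -0.18755784,  0.45134019],
       [ 0.18718622,  0.0221941 , -0.9820737 ,  0.95227644],
       [ 0.        ,  0.        ,  0.        ,  1.        ]])}
scene {'intrinsics': array([[487.89339981,   0.        , 313.11010699],
       [  0.        , 487.89339981, 194.38684629],
       [  0.        ,   0.        ,   1.        ]]), 'dist_coeffs': array([-0.03210668,  0.        ,  0.        ,  0.        ,  0.        ]), 'view': array([[-0.77830505, -0.62765891,  0.01689798,  0.47844749],
       [-0.43168913,  0.51536961, -0.74029633,  0.16420403],
       [ 0.45594488, -0.58347105, -0.6720683 ,  1.28263855],
       [ 0.        ,  0.        ,  0.        ,  1.        ]])}
{'t': 0.1, 'ee_pos': array([0.21842414, 0.55853193, 0.21701458]), 'tcp_rot': array([ 1.85340020e-01,  9.82674055e-01, -8.57659763e-04, -2.06541935e-04]), 'force': array([-0.13369257,  0.08831011, -0.43124264]), 'width': 0.08765876949553457} 0.022
```

View pics/top0.png

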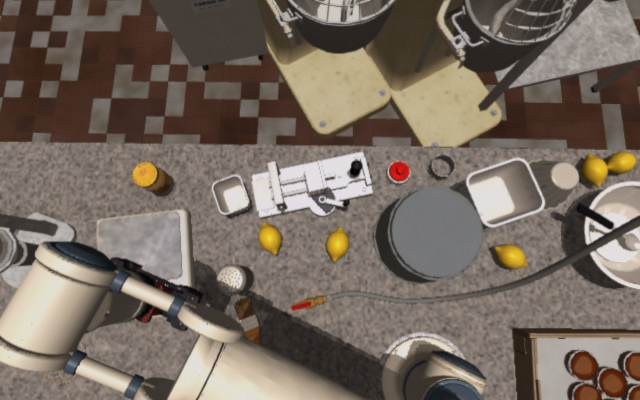

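View pics/scene0.png

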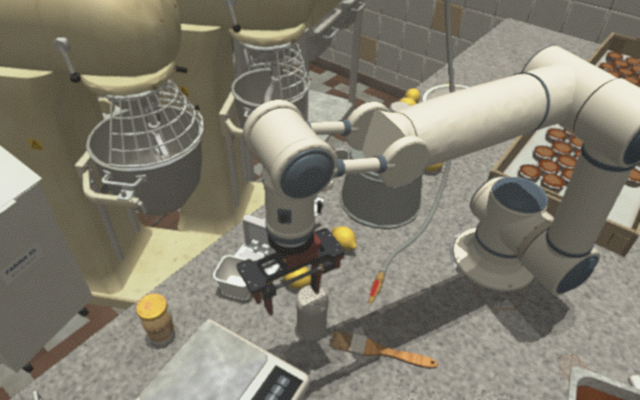

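The top view shows the slicer around (312,183), with its +x pointing image-left. The handle is near (355,168), the cam near (322,203) with the lever to its right, and the blade frame near (275,187). The scene camera's view of the slicer is mostly blocked by the gripper. I'll enlarge the slicer in the top view.

```bash
cat > h.py <<'E'
import numpy as np, cv2
from plant import vision
def ray(n,uv,z):
    c=vision.camera_info(n);K=c["intrinsics"];V=c["view"]
    p=cv2.undistortPoints(np.array([[uv]],float),K,c["dist_coeffs"])[0,0]
    R=V[:3,:3];o=-R.T@V[:3,3];d=R.T@np.array([p[0],p[1],1])
    return o+d*(z-o[2])/d[2]
def proj(n,P):
    c=vision.camera_info(n);V=c["view"]
    return cv2.projectPoints(np.array(P,float).reshape(-1,1,3),cv2.Rodrigues(V[:3,:3])[0],V[:3,3],c["intrinsics"],c["dist_coeffs"])[0][:,0]
E
python3 - <<'E'
import cv2
im=cv2.imread("pics/top0.png")[140:265,220:380]
cv2.imwrite("pics/crop0.png",cv2.resize(im,None,fx=5,fy=5,interpolation=cv2.INTER_CUBIC)[:600])
im=cv2.imread("pics/top0.png")
g=cv2.cvtColor(im,cv2.COLOR_BGR2GRAY)
E
```

```text
(no output)
```

View pics/crop0.png

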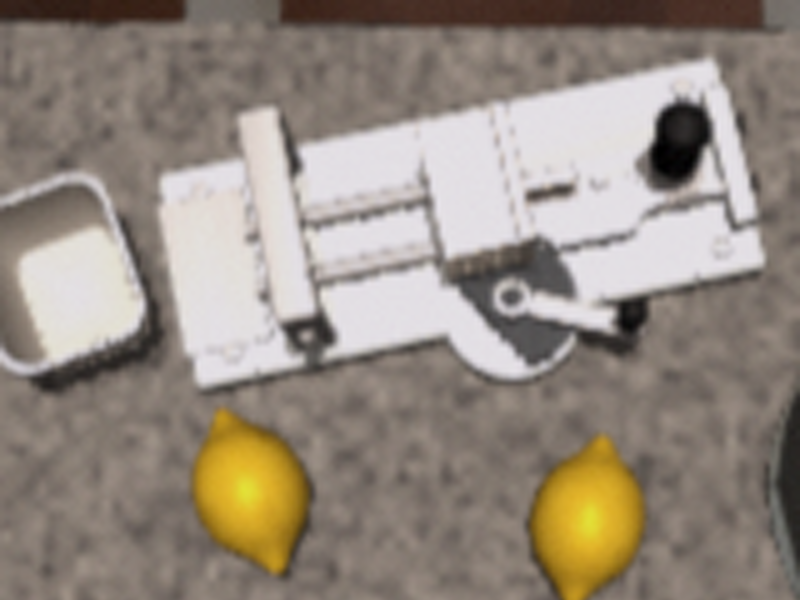

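The crop (5x) shows base corners at about (160,175), (715,60), (763,265) and (200,390). The cam hub is at (512,297), the knob top at (632,310) and the handle top at (684,125). Lemon_a is at (250,490) and lemon_b at (590,520). The lever points rearwards, so the cam is locked.

```bash
cat >> h.py <<'E'
def rayc(u,v,z): return ray("top",(220+(u+.5)/5-.5,140+(v+.5)/5-.5),z)
E
python3 - <<'E'
from h import *
np.set_printoptions(precision=4,suppress=True)
pts=[((160,175),.022,(142,-60)),((715,60),.022,(-168,-60)),((763,265),.022,(-168,60)),((200,390),.022,(142,60)),((512,297),.055,(-30,53)),((684,125),.124,(-128,0)),((260,110),.118,(75,-54)),((308,325),.118,(75,54))]
W=np.array([rayc(*p[0],p[1])[:2] for p in pts]);L=np.array([p[2] for p in pts])/1000
wm=W.mean(0);lm=L.mean(0);A=(L-lm);B=(W-wm)
th=np.arctan2((A[:,0]*B[:,1]-A[:,1]*B[:,0]).sum(),(A*B).sum())
R=np.array([[np.cos(th),-np.sin(th)],[np.sin(th),np.cos(th)]]);o=wm-R@lm
print("yaw",np.degrees(th),th,"o",o);print("resid mm",1000*(W-(A@R.T+wm)))
f=lambda x,y:o+R@np.array([x,y])/1000
k=rayc(632,308,.09)[:2];c=f(-30,53)
inl=R.T@(k-o)*1000;print("knob",k,"local",inl,"r",np.linalg.norm(k-c),"ang",np.degrees(np.arctan2(inl[1]-53,inl[0]+30)))
print("cam",c,"handle",f(-128,0),"home",f(-28,0),"corners",f(142,60),f(-168,60))
for n,u,v,z in(("lemA",250,490,.03),("lemA tip",222,412,.03),("lemB",590,520,.03),("lemBtip",601,437,.03),("lemBlow",575,600,.03)): 
    p=rayc(u,v,z)[:2];print(n,p,R.T@(p-o)*1000)
for a in(165,155,120,90,60,35): q=np.radians(a);l=(-30+62*np.cos(q),53+62*np.sin(q));print(a,l,f(*l))
for n,u,v,z in (("pail",0,0,.176),):
    for uv in((376,235),(390,205),(430,187),(485,235)): p=ray("top",uv,z)[:2];print("pail",uv,p,R.T@(p-o)*1000)
for uv,z in(((399,172),.046),((441,167),.037)): p=ray("top",uv,z)[:2];print(p,R.T@(p-o)*1000)
E
```

```text
yaw 103.4038167861283 1.80473706204692 o [0.4888 0.3017]
resid mm [[ 0.8222 -1.2307]
 [-2.2475  1.6082]
 [ 1.3001  4.181 ]
 [ 1.0626 -0.7433]
 [ 0.7057  0.8651]
 [-0.6114  1.2865]
 [ 0.2409 -1.6712]
 [-1.2727 -4.2956]]
knob [0.4337 0.2013] local [-84.8591  76.9048] r 0.05984115029766131 ang 156.45493954206557
cam [0.4442 0.2602] handle [0.5185 0.1771] home [0.4953 0.2744] corners [0.3976 0.4259] [0.4694 0.1243]
lemA [0.3457 0.3952] [124.1794 117.5083]
lemA tip [0.3861 0.4116] [130.7987  74.4127]
lemB [0.3335 0.2191] [-44.2911 170.2047]
lemBtip [0.3765 0.2139] [-59.3629 129.5922]
lemBlow [0.2927 0.2263] [-27.7943 208.2736]
165 (np.float64(-89.88740122992223), np.float64(69.0467807963563)) [0.4425 0.1982]
155 (np.float64(-86.1910827962723), np.float64(79.20233222792336)) [0.4318 0.1995]
120 (np.float64(-60.999999999999986), np.float64(106.6935750346352)) [0.3992 0.2176]
90 (np.float64(-29.999999999999996), np.float64(115.0)) [0.3839 0.2458]
60 (np.float64(1.000000000000007), np.float64(106.69357503463519)) [0.3848 0.2779]
35 (np.float64(20.787426745917493), np.float64(88.56173905376485)) [0.3979 0.3014]
pail (376, 235) [0.3431 0.1392] [-124.2686  179.4122]
pail (390, 205) [0.4107 0.1075] [-170.7786  121.0399]
pail (430, 187) [0.4533 0.0172] [-268.4979  100.5479]
pail (485, 235) [ 0.3473 -0.0993] [-357.2066  230.5901]
[0.5218 0.0611] [-241.6733   23.6664]
[ 0.5396 -0.0515] [-355.3348   32.5209]
```

Fit: slicer origin is (0.489, 0.302), yaw 103.4°. The base corners agree to within 5 mm, the knob radius comes out at 60 mm (62 given), and the lever is at about 156°, so lock_cam is about 0.15. Next is a small planner that prints rows for me to type.

```bash
cat >> h.py <<'E'
from scipy.spatial.transform import Rotation as Ro
from plant import sensors
TH=1.8047;O=np.array([.4888,.3017]);RS=np.array([[np.cos(TH),-np.sin(TH)],[np.sin(TH),np.cos(TH)]])
def w(l): return O+RS@np.array(l)/1000
def loc(p): return RS.T@(np.array(p[:2])-O)*1000
def knob(a): a=np.radians(a); return np.array([-30+62*np.cos(a),53+62*np.sin(a)])
def face(a,b,s,d): b=np.radians(b); return knob(a)-s*d*np.array([np.cos(b),np.sin(b)])   # finger centre pushing along s*(tool y)
def pose():
    s=sensors.get_state();R=Ro.from_quat(s["tcp_rot"]).as_matrix()
    return s,np.array(s["ee_pos"]),np.arctan2(R[1,1],R[0,1])
def where():
    s,p,psi=pose();b=np.degrees(psi-TH)
    print("t %.2f finger loc %s tip z %.1f beta %.1f F %s w %.4f j6 %.2f"%(s["t"],loc(p).round(1),(p[2]-.022)*1e3,(b+90)%180-90,np.round(s["force"],1),s["width"],s["joint_positions"][5]))
def plan(wps):  # (lx,ly,tipz mm,beta deg,rows)
    _,p,psi=pose();p=p.copy()
    for lx,ly,tz,b,n in wps:
        T=np.array([*w((lx,ly)),tz/1e3+.022]);p0=p.copy();q0=psi
        dq=(np.radians(b)+TH-psi+np.pi/2)%np.pi-np.pi/2
        for i in range(1,n+1):
            t=p0+(T-p0)*i/n;q=q0+dq*i/n
            y=np.array([np.cos(psi),np.sin(psi),0]);z=np.array([0,0,-1.]);x=np.cross(y,z)
            r=[int(round(v)) for v in np.array([x,y,z])@(t-p)*1e3];az=round(-(q-psi),2)
            p=p+(r[0]*x+r[1]*y+r[2]*z)/1e3;psi-=az
            print("[%d,%d,%d,0,0,%g,1],"%(*r,az),end="")
        print("  ->",loc(p).round(1))
E
python3 - <<'E'
from h import *
where()
x,y=face(165,46,1,33)
plan([(x,y,170,46,12),(x,y,60,46,6)])
E
```

```text
t 0.10 finger loc [312.5 203.5] tip z 195.0 beta -34.8 F [-0.1  0.1 -0.4] w 0.0877 j6 -0.06
[-31,-22,2,0,0,-0.12,1],[-28,-25,2,0,0,-0.11,1],[-26,-28,2,0,0,-0.12,1],[-21,-31,2,0,0,-0.12,1],[-18,-33,2,0,0,-0.12,1],[-14,-35,3,0,0,-0.11,1],[-10,-37,2,0,0,-0.12,1],[-5,-37,2,0,0,-0.12,1],[-1,-38,2,0,0,-0.12,1],[4,-38,2,0,0,-0.11,1],[7,-37,2,0,0,-0.12,1],[13,-36,2,0,0,-0.12,1],  -> [-113.4   45.4]
[0,0,18,0,0,0,1],[0,0,19,0,0,0,1],[0,0,18,0,0,0,1],[0,0,18,0,0,0,1],[0,0,19,0,0,0,1],[0,0,18,0,0,0,1],  -> [-113.4   45.4]
```

```bash
python3 -m crank '[[-31,-22,2,0,0,-0.12,1],[-28,-25,2,0,0,-0.11,1],[-26,-28,2,0,0,-0.12,1],[-21,-31,2,0,0,-0.12,1],[-18,-33,2,0,0,-0.12,1],[-14,-35,3,0,0,-0.11,1],[-10,-37,2,0,0,-0.12,1],[-5,-37,2,0,0,-0.12,1],[-1,-38,2,0,0,-0.12,1],[4,-38,2,0,0,-0.11,1],[7,-37,2,0,0,-0.12,1],[13,-36,2,0,0,-0.12,1]]' 15
python3 -m crank '[[0,0,0,0,0,0,1],[0,0,0,0,0,0,1]]'
python3 - <<'E'
from h import *
where()
im=vision.grab_frame("scene")[120:330,180:440,::-1]
cv2.imwrite("pics/s1.png",cv2.resize(im,None,fx=3,fy=2.85,interpolation=cv2.INTER_CUBIC))
x,y=face(165,46,1,33)
plan([(x,y,60,46,8)])
E
```

```text
t: 1.6
ee_pos: [0.4714, 0.18, 0.1925]
tcp_rot: [-0.497, 0.868, 0.0, -0.0]
force: [0.1, -0.3, -0.2]
width: 0.0003
t: 1.85
ee_pos: [0.4707, 0.1814, 0.1927]
tcp_rot: [-0.495, 0.869, 0.0, -0.0]
force: [-0.9, 0.6, -0.6]
width: 0.0006
t 1.85 finger loc [-112.8   45.5] tip z 170.7 beta 45.9 F [-0.9  0.6 -0.6] w 0.0006 j6 -2.31
[0,0,14,0,0,-0,1],[0,0,14,0,0,-0,1],[0,0,14,0,0,-0,1],[0,0,13,0,0,-0,1],[0,0,14,0,0,-0,1],[0,0,14,0,0,-0,1],[0,0,14,0,0,-0,1],[0,0,14,0,0,-0,1],  -> [-112.4   45.5]
```

View pics/s1.png

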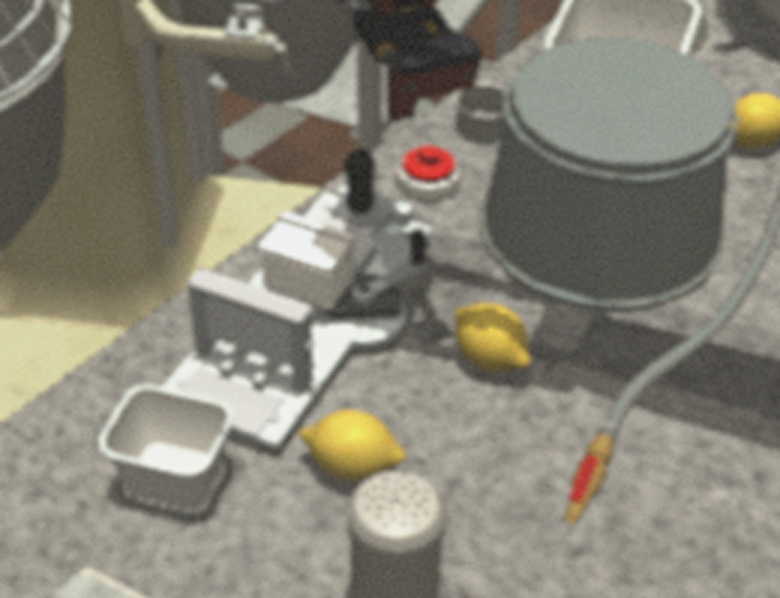

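The scene view is now clear. The handle top is near crop (360,155), the knob top near (418,235), and the gripper is above at the top centre. I'll cross-check those points against my model.

```bash
python3 - <<'E'
from h import *
c=lambda u,v:np.array([180+u/3,120+v/2.85])
for n,uv,l,z in(("handle top",(360,155),(-128,0),.124),("knob top",(418,233),knob(156),.09),("frame +y top corner",(312,318),(64,54),.118),("base corner",(275,445),(142,60),.022),("tip?",(425,115),(-112.8,45.5),.1707)):
    print(n,c(*uv).round(1),"model px",proj("scene",[*w(l),z])[0].round(1),"ray loc",loc(ray("scene",c(*uv),z)).round(1),l)
E
```

```text
handle top [300.  174.4] model px [300.6 172.4] ray loc [-119.7    2.4] (-128, 0)
knob top [319.3 201.8] model px [319.9 199.4] ray loc [-77.7  80.8] [-86.63981837  78.21767187]
frame +y top corner [284.  231.6] model px [285.2 225.5] ray loc [83.1 60.9] (64, 54)
base corner [271.7 276.1] model px [273.4 273.9] ray loc [150.   59.7] (142, 60)
tip? [321.7 160.4] model px [313.5 166.9] ray loc [-147.6   52.9] (-112.8, 45.5)
```

```bash
python3 -m crank '[[0,0,14,0,0,0,1],[0,0,14,0,0,0,1],[0,0,14,0,0,0,1],[0,0,13,0,0,0,1],[0,0,14,0,0,0,1],[0,0,14,0,0,0,1],[0,0,14,0,0,0,1],[0,0,13,0,0,0,1]]'
python3 - <<'E'
from h import *
where()
W=[(*face(160,46,1,21),60,46,3)]
for i,a in enumerate(range(150,70,-10)): W.append((*face(a,46-(160-a)*.63,1,21),60,46-(160-a)*.63,1))
plan(W)
E
```

```text
t: 2.9
ee_pos: [0.471, 0.1811, 0.082]
tcp_rot: [-0.496, 0.869, 0.0, -0.0]
force: [1.0, 0.0, -0.3]
width: 0.0002
t 2.90 finger loc [-113.2   45.3] tip z 60.0 beta 46.0 F [ 1.   0.  -0.3] w 0.0002 j6 -2.31
[1,6,0,0,0,0,1],[0,5,0,0,0,0,1],[1,6,0,0,0,0,1],  -> [-102.8   58.9]
[6,10,0,0,0,0.11,1],  -> [-100.2   70.3]
[5,11,0,0,0,0.11,1],  -> [-94.9  81.2]
[5,11,0,0,0,0.11,1],  -> [-88.5  91.4]
[3,11,0,0,0,0.11,1],  -> [-80.1  99.1]
[3,10,0,0,0,0.11,1],  -> [-71.8 105.4]
[3,11,0,0,0,0.11,1],  -> [-61.9 111.1]
[2,11,0,0,0,0.11,1],  -> [-51.3 114.6]
[1,11,0,0,0,0.11,1],  -> [-40.3 116. ]
```

```bash
python3 -m crank '[[1,6,0,0,0,0,1],[0,5,0,0,0,0,1],[1,6,0,0,0,0,1],[6,10,0,0,0,0.11,1]]'
python3 -m crank '[[5,11,0,0,0,0.11,1],[5,11,0,0,0,0.11,1],[3,11,0,0,0,0.11,1],[3,10,0,0,0,0.11,1]]'
python3 - <<'E'
from h import *
where()
im=vision.grab_frame("top")[140:265,220:380,::-1]
cv2.imwrite("pics/t2.png",cv2.resize(im,None,fx=4,fy=4,interpolation=cv2.INTER_CUBIC))
W=[]
for i,a in enumerate(range(110,25,-10)): W.append((*face(a,46-(160-a)*.63,1,21),60,46-(160-a)*.63,1))
plan(W)
E
```

```text
t: 3.4
ee_pos: [0.4437, 0.1884, 0.0837]
tcp_rot: [-0.446, 0.895, -0.0, 0.001]
force: [-0.4, -0.3, -0.0]
width: 0.0004
t: 3.9
ee_pos: [0.4029, 0.2069, 0.0844]
tcp_rot: [-0.239, 0.971, -0.001, 0.001]
force: [-0.6, -3.9, 4.6]
width: 0.0003
t 3.90 finger loc [-72.3 105.5] tip z 62.4 beta 14.3 F [-0.6 -3.9  4.6] w 0.0003 j6 -1.65
[0,0,2,0,0,-0.01,1],  -> [-71.1 105.9]
[3,11,0,0,0,0.11,1],  -> [-61.2 111.6]
[1,11,0,0,0,0.11,1],  -> [-50.5 114.2]
[1,10,0,0,0,0.11,1],  -> [-40.5 115.6]
[0,11,0,0,0,0.11,1],  -> [-29.5 114.7]
[0,11,0,0,0,0.11,1],  -> [-18.7 112.7]
[-1,10,0,0,0,0.11,1],  -> [ -9.5 108.9]
[-2,10,0,0,0,0.11,1],  -> [ -1.  103.1]
[-2,10,0,0,0,0.11,1],  -> [ 6.7 96.4]
```

View pics/t2.png

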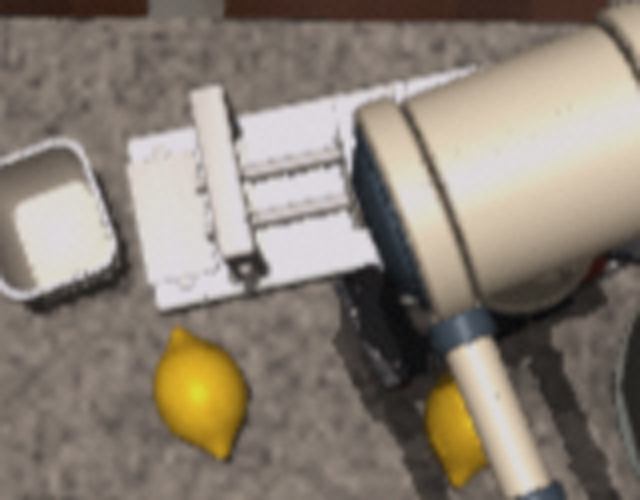

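The top view is blocked by the arm. Lemon_b hasn't moved, so I'll check with the scene view.

```bash
python3 - <<'E'
from h import *
where()
im=vision.grab_frame("scene")[120:300,210:410,::-1]
cv2.imwrite("pics/s2.png",cv2.resize(im,None,fx=3,fy=3,interpolation=cv2.INTER_CUBIC))
where()
E
```

```text
t 3.95 finger loc [-71.1 105.9] tip z 62.4 beta 14.1 F [-0.5 -0.4  3.4] w 0.0007 j6 -1.65
t 4.00 finger loc [-71.2 105.5] tip z 62.3 beta 14.5 F [-1.9 -0.5  4. ] w 0.0005 j6 -1.66
```

View pics/s2.png

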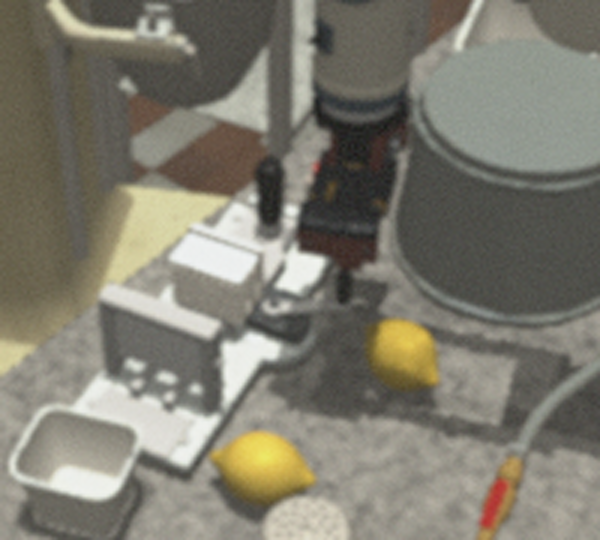

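```bash
python3 - <<'E'
from h import *
f=lambda l,z:((proj("scene",[*w(l),z/1e3])[0]-[210,120])*3).round(0)
for a in(156,140,130,120,110): print(a,"knob bottom/top",f(knob(a),49),f(knob(a),90))
print("finger tip",f((-71,105.7),62),"at 142",f((-71,105.7),142))
E
```

```text
156 knob bottom/top [328. 271.] [330. 238.]
140 knob bottom/top [339. 283.] [340. 250.]
130 knob bottom/top [343. 291.] [345. 258.]
120 knob bottom/top [345. 299.] [347. 266.]
110 knob bottom/top [345. 308.] [347. 275.]
finger tip [349. 281.] at 142 [353. 215.]
```

The lever has swung to about 120–125°, with the knob at about (345,285) in front of the finger as modelled. Lemon_b is untouched. I'll continue.

```bash
python3 -m crank '[[0,0,2,0,0,0,1],[3,11,0,0,0,0.11,1],[1,11,0,0,0,0.11,1],[1,10,0,0,0,0.11,1],[0,11,0,0,0,0.11,1]]'
python3 - <<'E'
from h import *
where()
E
python3 -m crank '[[0,11,0,0,0,0.11,1],[-1,10,0,0,0,0.11,1],[-2,10,0,0,0,0.11,1]]'
python3 - <<'E'
from h import *
where()
plan([(*face(a,-34,1,21),60,-34,1) for a in (40,37,34,31,28)])
E
```

```text
t: 4.62
ee_pos: [0.3843, 0.2461, 0.0837]
tcp_rot: [-0.023, 1.0, 0.0, -0.0]
force: [-9.6, -2.7, 14.2]
width: 0.0007
t 4.62 finger loc [-29.8 114.5] tip z 61.7 beta -10.7 F [-9.6 -2.7 14.2] w 0.0007 j6 -1.12
t: 5.0
ee_pos: [0.3891, 0.278, 0.0835]
tcp_rot: [0.141, 0.99, 0.002, -0.0]
force: [-8.0, 1.0, 12.5]
width: 0.0004
t 5.00 finger loc [  0.  102.5] tip z 61.5 beta -29.6 F [-8.   1.  12.5] w 0.0004 j6 -0.74
[2,-1,2,0,0,0.08,1],  -> [1.000e-01 1.047e+02]
[-1,3,0,0,0,-0,1],  -> [  2.1 102.2]
[-1,3,0,0,0,-0,1],  -> [ 4.  99.7]
[-2,3,0,0,0,-0,1],  -> [ 5.3 96.4]
[-1,3,0,0,0,-0,1],  -> [ 7.3 93.9]
```

There is an unexpected upward force of about 12 N. I'll look before going on.

```bash
python3 - <<'E'
from h import *
im=vision.grab_frame("scene")[120:300,210:410,::-1]
cv2.imwrite("pics/s3.png",cv2.resize(im,None,fx=3,fy=3,interpolation=cv2.INTER_CUBIC))
where(); print(sensors.get_state()["moment"])
f=lambda l,z:((proj("scene",[*w(l),z/1e3])[0]-[210,120])*3).round(0)
for a in(90,60,50,40,35): print(a,"knob bottom/top",f(knob(a),49),f(knob(a),90))
E
```

```text
t 5.05 finger loc [  0.6 101.4] tip z 61.4 beta -29.9 F [-2.5  1.   7.2] w 0.0002 j6 -0.74
[0.17110044 0.4816224  0.02807579]
90 knob bottom/top [339. 325.] [341. 292.]
60 knob bottom/top [316. 345.] [316. 312.]
50 knob bottom/top [305. 349.] [305. 316.]
40 knob bottom/top [293. 352.] [293. 319.]
35 knob bottom/top [287. 353.] [287. 320.]
```

View pics/s3.png

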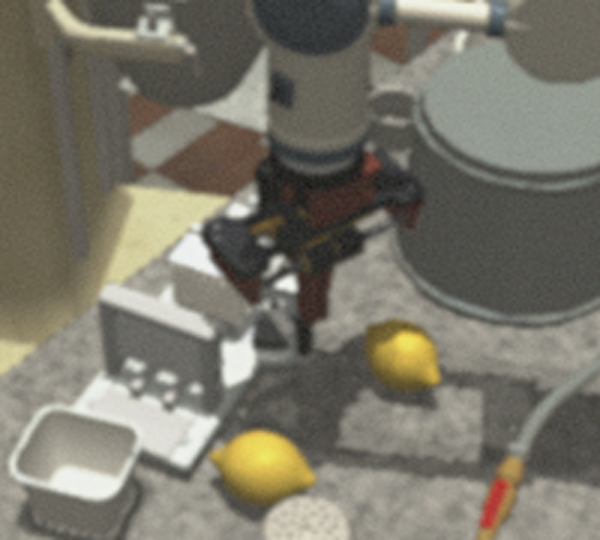

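The picture shows the knob at about (303,335), lever near 45–50°, and the gripper clear of the frame and lemons. The upward force fits bevelled finger backs bearing on the knob. I'll push on gently to the stop.

```bash
python3 -m crank '[[0,4,2,0,0,0,1],[-1,3,0,0,0,0,1],[-1,3,0,0,0,0,1]]'
python3 -m crank '[[-1,3,0,0,0,0,1],[-1,3,0,0,0,0,1]]'
python3 -m crank '[[-1,3,0,0,0,0,1],[-1,3,0,0,0,0,1]]'
python3 - <<'E'
from h import *
where()
E
```

```text
t: 5.42
ee_pos: [0.3951, 0.2874, 0.0829]
tcp_rot: [0.139, 0.99, 0.003, 0.001]
force: [-5.9, 2.2, 15.8]
width: 0.0007
t: 5.68
ee_pos: [0.3982, 0.2915, 0.0827]
tcp_rot: [0.139, 0.99, 0.001, 0.001]
force: [-10.7, -7.0, 19.6]
width: 0.0006
t: 5.92
ee_pos: [0.3988, 0.2923, 0.0825]
tcp_rot: [0.14, 0.99, -0.004, -0.003]
force: [-24.4, -25.5, 31.4]
width: 0.0003
t 5.92 finger loc [11.7 89.7] tip z 60.5 beta -29.5 F [-24.4 -25.5  31.4] w 0.0003 j6 -0.72
```

Stop reached: the force jumped. I'll back off, rise and move behind the handle.

```bash
python3 -m crank '[[3,-15,0,0,0,0,1],[0,-15,0,0,0,0,1],[0,0,-35,0,0,0,1],[0,0,-40,0,0,0,1],[0,0,-35,0,0,0,1]]'
python3 - <<'E'
from h import *
where()
plan([(-165,0,165,0,6),(-165,0,66,0,6)])
E
```

```text
t: 6.55
ee_pos: [0.3904, 0.2674, 0.19]
tcp_rot: [0.14, 0.99, 0.0, 0.0]
force: [0.4, 0.2, -0.3]
width: 0.0005
t 6.55 finger loc [-10.6 103.7] tip z 168.0 beta -29.5 F [ 0.4  0.2 -0.3] w 0.0005 j6 -0.76
[-28,-14,1,0,0,-0.09,1],[-26,-16,0,0,0,-0.08,1],[-25,-19,1,0,0,-0.09,1],[-23,-20,0,0,0,-0.08,1],[-22,-22,1,0,0,-0.09,1],[-19,-25,0,0,0,-0.09,1],  -> [-165.4    0.3]
[0,0,17,0,0,0,1],[0,0,16,0,0,0,1],[0,0,17,0,0,0,1],[0,0,16,0,0,0,1],[0,0,17,0,0,0,1],[0,0,16,0,0,0,1],  -> [-165.4    0.3]
```

```bash
python3 -m crank '[[-28,-14,1,0,0,-0.09,1],[-26,-16,0,0,0,-0.08,1],[-25,-19,1,0,0,-0.09,1],[-23,-20,0,0,0,-0.08,1],[-22,-22,1,0,0,-0.09,1],[-19,-25,0,0,0,-0.09,1],[0,0,0,0,0,0,1]]'
python3 - <<'E'
from h import *
where()
im=vision.grab_frame("scene")[120:300,210:410,::-1]
a=cv2.resize(im,None,fx=2,fy=2,interpolation=cv2.INTER_CUBIC)
im=vision.grab_frame("top")[140:260,220:380,::-1]
b=cv2.resize(im,None,fx=2.5,fy=2,interpolation=cv2.INTER_CUBIC)
b=cv2.resize(im,None,fx=2.5,fy=2.5,interpolation=cv2.INTER_CUBIC)[:240 if 0 else 300]
o=np.zeros((600,400,3),np.uint8);o[:300]=a[:300,:400];o[300:]=b[:300,:400]
cv2.imwrite("pics/b4.png",o)
E
```

```text
t: 7.42
ee_pos: [0.5273, 0.1392, 0.185]
tcp_rot: [-0.117, 0.993, -0.0, -0.001]
force: [0.5, 0.8, -0.1]
width: 0.0004
t 7.42 finger loc [-167.     0.2] tip z 163.0 beta 0.1 F [ 0.5  0.8 -0.1] w 0.0004 j6 -1.61
```

View pics/b4.png

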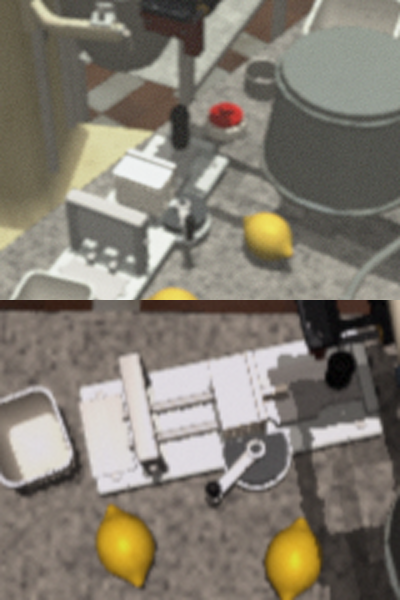

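Both views show the lever now forward: knob at (213,490) and hub at (256,447) in the lower panel, with the flat against the carriage. The lemons and timer are in place. I'll measure the lever angle and redo the handle check at this sharper contrast.

```bash
python3 - <<'E'
from h import *
T=lambda u,v,z:loc(ray("top",(220+u/2.5,140+(v-300)/2.5),z))
S=lambda u,v,z:loc(ray("scene",(210+u/2,120+v/2),z))
k=T(213,490,.09);h=T(256,447,.055);d=k-h;print("top knob",k,"hub",h,"ang",np.degrees(np.arctan2(d[1],d[0])),np.hypot(*d),"model",knob(35))
print("scene knob",S(190,212,.09),"handle top T",T(341,360,.124),"S",S(179,110,.124))
plan([(-165,0,66,0,6),(-145,0,66,0,4)])
E
```

```text
top knob [21.09958588 91.2816432 ] hub [-30.4866084   51.79001884] ang 37.43573161643769 64.96709809518963 model [20.78742675 88.56173905]
scene knob [19.48322096 86.16980693] handle top T [-127.00232224   -1.20595891] S [-116.72986971    2.33373768]
[0,0,16,0,0,0,1],[0,0,17,0,0,0,1],[0,0,16,0,0,0,1],[-1,0,16,0,0,0,1],[0,0,16,0,0,0,1],[0,0,17,0,0,0,1],  -> [-165.1   -0.2]
[0,5,0,0,0,0,1],[0,5,0,0,0,0,1],[0,5,0,0,0,0,1],[0,5,0,0,0,0,1],  -> [-145.1   -0.2]
```

```bash
python3 -m crank '[[0,0,17,0,0,0,1],[0,0,16,0,0,0,1],[0,0,17,0,0,0,1],[0,0,16,0,0,0,1],[0,0,17,0,0,0,1],[0,0,15,0,0,0,1],[0,5,0,0,0,0,1],[0,5,0,0,0,0,1],[0,5,0,0,0,0,1]]'
```

```text
t: 8.65
ee_pos: [0.5236, 0.1556, 0.089]
tcp_rot: [-0.118, 0.993, -0.0, 0.001]
force: [1.0, -3.1, -0.5]
width: 0.0005
```

Lever is at its stop (35–37°) and the finger is just touching the handle. Now pushing the pusher.

```bash
python3 -m crank '[[0,5,0,0,0,0,1],[0,8,0,0,0,0,1],[0,8,0,0,0,0,1],[0,8,0,0,0,0,1]]'
python3 - <<'E'
from h import *
where();plan([(-60,0,66,0,8)])
E
```

```text
t: 9.15
ee_pos: [0.5165, 0.1843, 0.0885]
tcp_rot: [-0.118, 0.993, 0.0, 0.001]
force: [2.9, -3.8, 1.8]
width: 0.0005
t 9.15 finger loc [-120.6    0.2] tip z 66.5 beta 0.2 F [ 2.9 -3.8  1.8] w 0.0005 j6 -1.53
[0,8,0,0,0,0,1],[0,7,0,0,0,0,1],[0,8,0,0,0,0,1],[0,7,0,0,0,0,1],[0,8,0,0,0,0,1],[0,7,0,0,0,0,1],[0,8,0,0,0,0,1],[0,8,1,0,0,0,1],  -> [-59.6   0.4]
```

```bash
python3 -m crank '[[0,8,0,0,0,0,1],[0,8,0,0,0,0,1],[0,8,0,0,0,0,1],[0,8,0,0,0,0,1],[0,8,0,0,0,0,1],[0,8,0,0,0,0,1],[0,8,0,0,0,0,1]]'
python3 -m crank '[[0,4,0,0,0,0,1],[0,4,0,0,0,0,1],[0,2,0,0,0,0,1]]'
python3 -m crank '[[0,2,0,0,0,0,1],[0,2,0,0,0,0,1]]'
python3 - <<'E'
from h import *
where()
E
```

```text
t: 10.02
ee_pos: [0.503, 0.2387, 0.0879]
tcp_rot: [-0.118, 0.993, -0.0, -0.0]
force: [4.4, -3.1, 1.6]
width: 0.0005
t: 10.4
ee_pos: [0.5006, 0.2481, 0.0879]
tcp_rot: [-0.118, 0.993, -0.0, -0.0]
force: [2.4, -2.5, 0.3]
width: 0.0003
t: 10.65
ee_pos: [0.4997, 0.2517, 0.0879]
tcp_rot: [-0.118, 0.993, -0.0, -0.0]
force: [2.2, -4.5, 1.0]
width: 0.0003
t 10.65 finger loc [-51.1   1. ] tip z 65.9 beta 0.2 F [ 2.2 -4.5  1. ] w 0.0003 j6 -1.40
```

Not home yet: force is still only friction, about 4 N. I'll continue in small steps until the stop.

```bash
python3 -m crank '[[0,2,0,0,0,0,1],[0,2,0,0,0,0,1]]'
python3 -m crank '[[0,2,0,0,0,0,1],[0,2,0,0,0,0,1]]'
python3 -m crank '[[0,2,0,0,0,0,1],[0,1,0,0,0,0,1]]' | grep -E "ee|force"
```

```text
t: 10.9
ee_pos: [0.4997, 0.252, 0.088]
tcp_rot: [-0.117, 0.993, -0.004, -0.0]
force: [4.4, -18.8, 2.0]
width: 0.0005
t: 11.15
ee_pos: [0.4997, 0.2521, 0.088]
tcp_rot: [-0.116, 0.993, -0.007, 0.0]
force: [5.0, -31.7, 3.6]
width: 0.0006
ee_pos: [0.4996, 0.2521, 0.0881]
force: [6.1, -38.6, 7.0]
```

Home: contact began at about −151 mm and stopped hard at −51 mm, 100 mm of travel. I'll back off and go to the other side of the knob.

```bash
python3 -m crank '[[0,-15,0,0,0,0,1],[0,-15,0,0,0,0,1],[0,0,-35,0,0,0,1],[0,0,-35,0,0,0,1],[0,0,-35,0,0,0,1],[0,0,0,0,0,0,1]]'
python3 - <<'E'
from h import *
where()
plan([(44,76,170,-35,6),(44,76,60,-35,7)])
E
```

```text
t: 12.15
ee_pos: [0.5052, 0.2344, 0.1965]
tcp_rot: [-0.119, 0.993, 0.001, 0.003]
force: [0.7, 0.3, -0.3]
width: 0.0004
t 12.15 finger loc [-69.3  -0.4] tip z 174.5 beta 0.3 F [ 0.7  0.3 -0.3] w 0.0004 j6 -1.44
[13,19,1,0,0,0.1,1],[14,18,1,0,0,0.11,1],[16,15,0,0,0,0.1,1],[18,15,1,0,0,0.1,1],[19,12,1,0,0,0.1,1],[21,10,1,0,0,0.11,1],  -> [44.  76.4]
[0,0,16,0,0,-0,1],[0,0,15,0,0,-0,1],[0,0,16,0,0,-0,1],[0,0,16,0,0,-0,1],[0,0,15,0,0,-0,1],[0,0,16,0,0,-0,1],[0,0,16,0,0,-0,1],  -> [44.  76.4]
```

```bash
python3 -m crank '[[13,19,1,0,0,0.1,1],[14,18,1,0,0,0.11,1],[16,15,0,0,0,0.1,1],[18,15,1,0,0,0.1,1],[19,12,1,0,0,0.1,1],[21,10,1,0,0,0.11,1],[0,0,0,0,0,0,1]]'
python3 - <<'E'
from h import *
where()
plan([(44,76,61,-35,8)])
im=vision.grab_frame("scene")[120:300,210:410,::-1]
cv2.imwrite("pics/s5.png",cv2.resize(im,None,fx=3,fy=3,interpolation=cv2.INTER_CUBIC))
E
```

```text
t: 13.02
ee_pos: [0.4019, 0.3266, 0.1862]
tcp_rot: [0.189, 0.982, -0.001, -0.001]
force: [0.2, 0.2, -0.1]
width: 0.0002
t 13.03 finger loc [44.3 78.7] tip z 164.2 beta -35.2 F [ 0.2  0.2 -0.1] w 0.0002 j6 -0.57
[0,0,13,0,0,-0,1],[-1,0,13,0,0,-0,1],[0,0,13,0,0,-0,1],[0,1,13,0,0,-0,1],[-1,0,13,0,0,-0,1],[0,0,12,0,0,-0,1],[0,0,13,0,0,-0,1],[0,0,13,0,0,-0,1],  -> [44.  76.5]
```

View pics/s5.png

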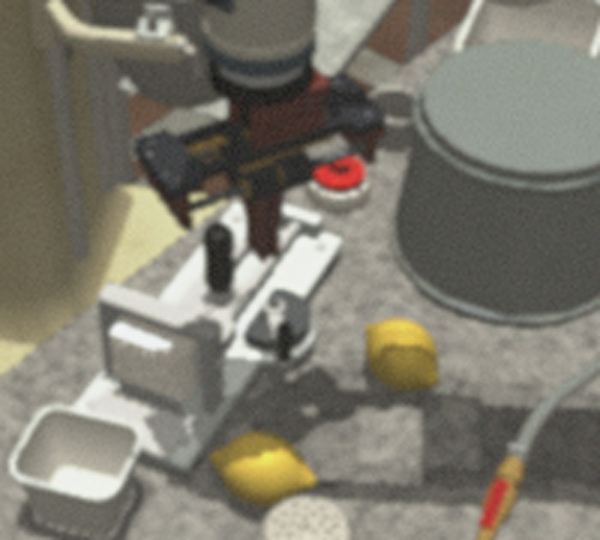

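Pusher is home with its fins in the blade frame at (160,340). The lever is still forward, knob at (284,335), and nothing else has moved. I'll descend between knob and frame, watching the force.

```bash
python3 -m crank '[[0,0,13,0,0,0,1],[-1,0,13,0,0,0,1],[0,0,13,0,0,0,1],[0,1,13,0,0,0,1],[-1,0,13,0,0,0,1],[0,0,12,0,0,0,1]]'|grep -E "ee|force"
python3 -m crank '[[0,0,10,0,0,0,1],[0,0,6,0,0,0,1]]'|grep -E "ee|force"
python3 -m crank '[[0,0,6,0,0,0,1],[0,0,4,0,0,0,1]]'
python3 - <<'E'
from h import *
where()
B=lambda a:-35+(a-35)*.69
W=[(*face(35,-35,-1,18),61,-35,2)]
for a in range(45,116,10): W.append((*face(a,B(a),-1,18),61,B(a),1))
plan(W)
E
```

```text
ee_pos: [0.4057, 0.326, 0.11]
force: [0.5, -0.5, -0.4]
ee_pos: [0.4055, 0.326, 0.0943]
force: [-0.4, -0.4, 0.5]
t: 14.32
ee_pos: [0.4057, 0.3261, 0.0849]
tcp_rot: [0.19, 0.982, 0.0, 0.0]
force: [0.5, 0.4, -0.0]
width: 0.0007
t 14.32 finger loc [43.  75.2] tip z 62.9 beta -35.3 F [ 0.5  0.4 -0. ] w 0.0007 j6 -0.58
[-1,-4,1,0,0,-0,1],[-1,-4,1,0,0,-0.01,1],  -> [35.3 78.2]
[5,-10,0,0,0,-0.12,1],  -> [29.9 88. ]
[5,-11,0,0,0,-0.12,1],  -> [22.6 97.6]
[4,-11,0,0,0,-0.12,1],  -> [ 13.7 105.2]
[3,-11,0,0,0,-0.12,1],  -> [  3.8 110.8]
[2,-11,0,0,0,-0.12,1],  -> [ -6.9 114.2]
[2,-11,0,0,0,-0.12,1],  -> [-17.9 116.3]
[2,-11,0,0,0,-0.12,1],  -> [-29. 117.]
[1,-10,0,0,0,-0.12,1],  -> [-39.  115.7]
```

```bash
python3 -m crank '[[-1,-4,1,0,0,0,1],[-1,-4,1,0,0,0,1],[5,-10,0,0,0,-0.12,1],[5,-11,0,0,0,-0.12,1]]'|grep -E "ee|force"
python3 -m crank '[[4,-11,0,0,0,-0.12,1],[3,-11,0,0,0,-0.12,1],[2,-11,0,0,0,-0.12,1],[2,-11,0,0,0,-0.12,1]]'
python3 - <<'E'
from h import *
where()
im=vision.grab_frame("scene")[120:300,210:410,::-1]
cv2.imwrite("pics/s6.png",cv2.resize(im,None,fx=3,fy=3,interpolation=cv2.INTER_CUBIC))
B=lambda a:-35+(a-35)*.69
W=[]
for a in [104,113,122,131,140,149,156,162,166]: W.append((*face(a,B(a),-1,18),61,B(a),1))
plan(W)
E
```

```text
ee_pos: [0.3889, 0.3014, 0.084]
force: [1.0, 1.0, 2.8]
t: 15.32
ee_pos: [0.3786, 0.2579, 0.0842]
tcp_rot: [-0.17, 0.985, 0.001, 0.0]
force: [-3.1, 0.8, 3.8]
width: 0.0007
t 15.32 finger loc [-17.  117.3] tip z 62.2 beta 6.2 F [-3.1  0.8  3.8] w 0.0007 j6 -1.39
[1,-9,1,0,0,-0.11,1],  -> [-27.4 117.1]
[1,-10,0,0,0,-0.11,1],  -> [-37.4 115.9]
[0,-10,0,0,0,-0.11,1],  -> [-46.9 112.6]
[0,-9,0,0,0,-0.1,1],  -> [-55.  108.8]
[0,-10,0,0,0,-0.11,1],  -> [-63.6 103.6]
[-1,-9,0,0,0,-0.11,1],  -> [-70.1  97.4]
[-1,-7,0,0,0,-0.08,1],  -> [-74.5  91.8]
[-1,-6,0,0,0,-0.08,1],  -> [-77.7  86.7]
[-1,-4,0,0,0,-0.04,1],  -> [-79.4  82.9]
```

View pics/s6.png

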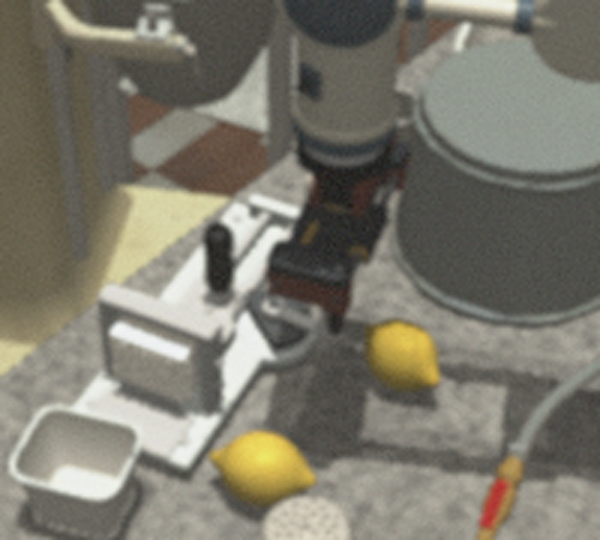

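The cam disc has turned with the lever and lemon_b at (400,355) hasn't moved. I'll continue to the first stop.

```bash
python3 -m crank '[[1,-9,1,0,0,-0.11,1],[1,-10,0,0,0,-0.11,1],[0,-10,0,0,0,-0.11,1],[0,-9,0,0,0,-0.1,1]]'|grep -E "ee|force"
python3 -m crank '[[0,-10,0,0,0,-0.11,1],[-1,-9,0,0,0,-0.11,1],[-1,-7,0,0,0,-0.08,1]]'|grep -E "ee|force"
python3 - <<'E'
from h import *
where()
plan([(*face(a,54,-1,18),61,54,1) for a in(158,162,166,170,174)])
E
```

```text
ee_pos: [0.3952, 0.2233, 0.0837]
force: [-5.6, -2.3, 9.5]
ee_pos: [0.4168, 0.2075, 0.0837]
force: [-4.3, -5.4, 8.6]
t 16.25 finger loc [-74.9  91.9] tip z 61.7 beta 47.7 F [-4.3 -5.4  8.6] w 0.0006 j6 -2.25
[1,-2,1,0,0,-0.11,1],  -> [-77.   91.1]
[-1,-4,0,0,0,0,1],  -> [-78.6  87.3]
[-2,-4,0,0,0,0,1],  -> [-79.3  82.8]
[-2,-4,0,0,0,0,1],  -> [-80.   78.4]
[-2,-4,0,0,0,0,1],  -> [-80.8  74. ]
```

```bash
python3 -m crank '[[0,-3,1,0,0,-0.08,1],[-1,-4,0,0,0,0,1],[-2,-4,0,0,0,0,1]]'|grep -E "ee|force"
python3 -m crank '[[-1,-3,0,0,0,0,1],[-1,-3,0,0,0,0,1]]'|grep -E "ee|force"
python3 -m crank '[[-1,-3,0,0,0,0,1],[0,-2,0,0,0,0,1]]'|grep -E "ee|force"
python3 - <<'E'
from h import *
where()
E
```

```text
ee_pos: [0.4285, 0.2054, 0.0833]
force: [-3.3, -5.1, 9.3]
ee_pos: [0.4349, 0.205, 0.0833]
force: [-3.0, -4.5, 10.6]
ee_pos: [0.4357, 0.2048, 0.083]
force: [-21.8, -1.1, 18.7]
t 17.12 finger loc [-82.   74.1] tip z 61.0 beta 52.2 F [-21.8  -1.1  18.7] w 0.0003 j6 -2.35
```

The stop has been reached: the force rose to 22 N against the push. I'll back off, rise, move clear and check.

```bash
python3 -m crank '[[0,12,0,0,0,0,1],[0,10,0,0,0,0,1],[0,0,-35,0,0,0,1],[0,0,-40,0,0,0,1],[0,0,-40,0,0,0,1],[0,0,-30,0,0,0,1]]'|grep -E "ee|force"
python3 - <<'E'
from h import *
where()
plan([(100,200,210,20,8)])
E
```

```text
ee_pos: [0.4187, 0.214, 0.2277]
force: [0.8, -0.5, -0.3]
t 17.88 finger loc [-69.   88.5] tip z 205.7 beta 52.3 F [ 0.8 -0.5 -0.3] w 0.0005 j6 -2.32
[-8,24,-1,0,0,0.07,1],[-7,24,0,0,0,0.07,1],[-4,25,-1,0,0,0.07,1],[-3,25,0,0,0,0.07,1],[-2,26,-1,0,0,0.07,1],[1,25,0,0,0,0.07,1],[2,25,-1,0,0,0.07,1],[4,25,0,0,0,0.07,1],  -> [ 99.9 199.7]
```

```bash
python3 -m crank '[[-8,24,-1,0,0,0.07,1],[-7,24,0,0,0,0.07,1],[-4,25,-1,0,0,0.07,1],[-3,25,0,0,0,0.07,1],[-2,26,-1,0,0,0.07,1],[1,25,0,0,0,0.07,1],[2,25,-1,0,0,0.07,1],[4,25,0,0,0,0.07,1],[10,45,0,0,0,0,1],[10,45,0,0,0,0,1],[10,45,0,0,0,0,1],[0,0,0,0,0,0,1]]'|grep -E "ee|force"
python3 - <<'E'
from h import *
where()
im=vision.grab_frame("top")[140:265,220:380,::-1]
cv2.imwrite("pics/t7.png",cv2.resize(im,None,fx=4.5,fy=4.5,interpolation=cv2.INTER_CUBIC))
E
```

```text
ee_pos: [0.1693, 0.4492, 0.2292]
force: [-0.8, 0.7, 0.0]
t 19.38 finger loc [217.5 276.7] tip z 207.2 beta 20.5 F [-0.8  0.7  0. ] w 0.0005 j6 -1.02
```

View pics/t7.png

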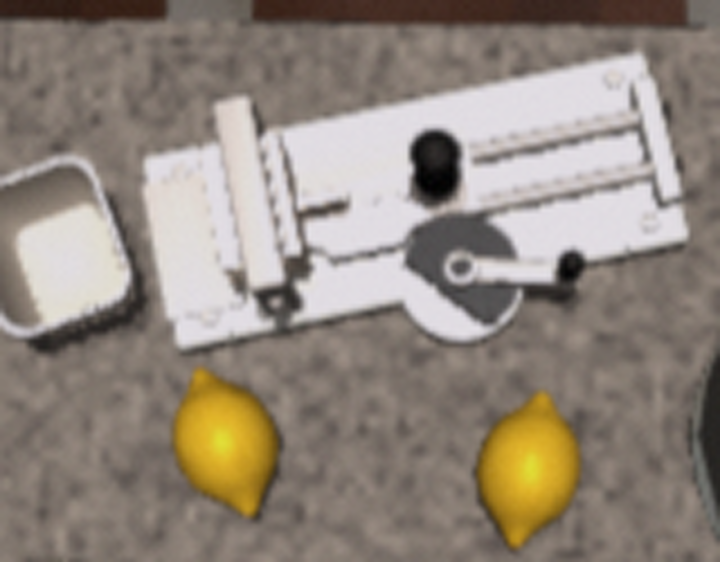

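```bash
python3 - <<'E'
from h import *
T=lambda u,v,z:loc(rayc(u*5/4.5,v*5/4.5,z))
k=T(572,264,.09);h=T(460,266,.055);d=k-h
print("lever",np.degrees(np.arctan2(d[1],d[0])),np.hypot(*d),"handle",T(436,149,.124))
a=cv2.imread("pics/top0.png");b=vision.grab_frame("top")[:,:,::-1].copy()
for n,(u0,u1,v0,v1) in dict(lemA=(250,290,215,262),lemB=(320,355,220,265),tub=(205,252,165,220),timer_=(384,414,155,188),ring=(426,458,150,185)).items():
    x,y=[cv2.GaussianBlur(i[v0:v1,u0:u1],(3,3),0).astype(np.float32).mean(2) for i in(a,b)]
    print(n,np.round(cv2.phaseCorrelate(x,y),2))
E
```

```text
lever 162.36240526527013 62.11849764720511 handle [-28.03030492  -0.92743895]Traceback (most recent call last):
  File "<stdin>", line 8, in <module>
    return _wrapfunc(a, 'round', decimals=decimals, out=out)
    return _wrapit(obj, method, *args, **kwds)
    conv = _array_converter(obj)
ValueError: setting an array element with a sequence. The requested array has an inhomogeneous shape after 1 dimensions. The detected shape was (2,) + inhomogeneous part.
```

Lever is at about 162° (lock_cam about 0.05) and the handle is at −28.0 mm, so the pusher is home and locked. I'll finish the bystander check and hand in.

```bash
python3 - <<'E'
from h import *
from plant import env
a=cv2.imread("pics/top0.png");b=vision.grab_frame("top")[:,:,::-1].copy()
m=0
for n,(u0,u1,v0,v1) in dict(lemA=(250,290,215,262),lemB=(320,355,220,265),tub=(205,252,165,220),timer=(384,414,155,188),ring=(426,458,150,185)).items():
    x,y=[np.ascontiguousarray(i[v0:v1,u0:u1]).astype(np.float32).mean(2) for i in(a,b)]
    s,r=cv2.phaseCorrelate(x,y);m=max(m,np.hypot(*s));print(n,np.round(s,2),round(r,2))
where()
if m<1: print(env.close_job())
E
```

```text
lemA [ 0.05 -0.03] 1.0
lemB [-0.   0.5] 0.97
tub [-0.01 -0.06] 0.98
timer [-0.04  0.08] 0.96
ring [-0.05 -0.02] 0.99
t 19.52 finger loc [215.3 274.5] tip z 207.8 beta 20.2 F [ 0.  -0.3 -0.3] w 0.0005 j6 -1.02
the job is handed in; nothing more can be done
None
```

The slicer is parked and handed in at about 19.5 s. With closed fingers and no gripping, I swung the lever to its far stop, pushed the handle fully home, then swung the lever back to its first stop.

**Last checks:**
- **Lock:** the lever is at about 162° (lock_cam about 0.05; held below 0.33).
- **Pusher:** the handle is at x = −28.0 mm, which is home. It stopped hard after 100 mm of travel.
- **Robot:** the gripper is clear, with no force reading beyond noise.
- **Tub, timer, ring cutter and lemon_a:** image shift is under 0.1 pixel, so they did not move.

**Checks that disagreed:**
- **Lemon_b:** it shows a 0.5 pixel shift, about 1 mm. It may have been lightly brushed or be a shading change; it has not visibly moved.
- **Scene camera:** its single-ray positions were up to about 10 mm off the top camera's along the slicer at most points (up to 19 mm at the blade frame corner), so I relied on the top view.
- **Upward force:** it was about 4 to 20 N during the lever swings and peaked at 31 N at the far stop. I put it down to bevelled finger backs bearing on the knob, but did not confirm that.

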